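Stand the fallen canister back in line

TASK

One of the two green storage tins on the coffee counter has toppled sideways and leans on the wicker basket. Push it back up onto its base with the fingertips, then slide it along the counter up to the other tin, so that the two stand upright side by side, squarely in line and less than a finger's width apart. Do not pick the tin up, and leave the other tin, the basket, the mug and the pump bottle where they are.

Things in the scene. Friction and masses are not known exactly. Their poses are not given: they have to be found in the camera images.
- tin: The fallen tin: closed square canister, 76 x 76 x 180 mm, sage green, brass lid (top 40 mm), loose, 0.3 to 0.55 kg. Origin: centre of its underside; z runs up through the lid. It starts leaning about 35 degrees to its own +y side, the +y face resting on the basket's upper edge. Tipped back to under 23 degrees from vertical, it drops onto its base by itself; on the way its top rises to 195 mm.
- tin_foot (a point): Middle of the lower edge of the tin's +y face (38 mm from its origin along y). The leaning tin stands on this edge, which stays put while the tin is tipped up. Once it stands, about 60 mm are free between this face and the basket. Tins slide easily on the marble (friction about 0.4), but tip over if pushed above 75 mm; lean the gripper back 30 degrees so that its body clears the lid.
- tin_edge (a point): Middle of the upper edge of the tin's +y face, 180 mm from the foot edge. At the start it hangs about 147 mm above the counter, over the basket's lid (62 mm below it): reach down beyond it, above the basket, and push it towards the tin's -y side to tip the tin up.
- twin: The other tin, identical, 76 x 76 x 180 mm, upright on the fallen tin's -y side, loose, 0.45 kg. Origin: centre of its underside, z up, +y towards the fallen tin and the basket. Leave it in place. The fallen tin belongs close to its +y face, its origin between 76 mm (touching) and 94 mm along the twin's y axis.
- basket: Low wicker storage basket with a flat closed lid, 240 mm (its x) x 140 mm (its y) x 85 mm high, loose, 2.2 kg. Origin at the centre of its underside, z up. The fallen tin leans on the upper edge of its -y side. Leave it in place.
- mug: White ceramic mug, 82 mm across, 92 mm high, handle on its +y side, loose. Origin at the centre of its underside. Bystander.
- dispenser: Amber glass pump bottle, square 62 x 62 mm, 187 mm high with its brass pump, loose. Origin at the centre of its underside. Bystander.
Mind the look-alikes: they are no part of the job. What is shaped like the tin but blue, pink or purple is not meant.

How it is judged:
On the way, in this order (a step that is already met when the one before it is completed fails the run):
1. the fallen tin stands upright on its base (angle between tin's own z axis and vertical below 0.06 rad and height (world z) of tin below 0.006 m), for 0.2 s.
2. the tin has been slid up close beside the other one (y of tin in the frame of twin between 0.07 and 0.094 m and x of tin in the frame of twin between -0.025 and 0.025 m), for 0.2 s.
At the end, for the whole second after the job is handed in: The tin stands upright on the counter, at rest, beside the other tin: gap under 18 mm, within 25 mm of being in line, and turned less than 14 degrees against it. The other tin and the basket have moved less than 15 mm, the mug and the pump bottle less than 20 mm (all of step 1 and all of step 2 and angle between twin's own z axis and vertical below 0.06 rad and angle between the x axis of tin and the x axis of twin, either way round below 0.25 rad and linear speed of tin below 0.02 m/s and distance of each of twin, basket from where it was at the start of the episode below 0.015 m and distance of each of mug, dispenser from where it was at the start of the episode below 0.02 m); the robot touches nothing.
It fails at once if the tin is lifted off the counter (middle of its underside above 35 mm) (height (world z) of tin above 0.035 m).
It fails at once if the tin falls flat (angle between tin's own z axis and vertical above 0.9 rad).
It fails at once if the other tin or the basket is pushed away or knocked over (distance of any of twin, basket from where it was at the start of the episode above 0.03 m or angle between twin's own z axis and vertical above 0.35 rad).
It fails at once if the mug or the pump bottle is pushed away or knocked over (distance of any of mug, dispenser from where it was at the start of the episode above 0.03 m or angle between any of mug, dispenser's own z axis and vertical above 0.35 rad).
It also fails if it takes over 48 s, if anything falls off the work surface, if the arm or the gripper's body presses on something with over 40 N, if the wrist force passes 120 N, or if a joint passes its speed limit or range.

ROBOT

A 6-joint arm with a two-finger parallel gripper is mounted at the origin on the work surface. World frame = base frame: x ahead of the robot, y to its left, z up, the work surface at z = 0. Lengths are in m, angles in rad, forces in N, time in s.
With the tool pointing down it reaches from about 0.35 to 0.975 m from the base axis. Payload 4.9 kg.
Tool frame: the origin (TCP) lies at the very end of the fingers, on their centre line; the grasp point (between the pads) lies ctrl.hold_point_z behind it (ctrl.hold_point_z is the distance from the TCP to the grasp point, in m); z points along the fingers, y is the line along which they close (so a half turn about z gives the same grasp; the last joint's range is limited). The gripper opens to 85 mm and grips with 20 to 120 N. Pads are 22 mm wide; open, the fingers measure 114 mm over their backs; the gripper's body (76 mm by 85 mm) begins 54 mm behind the grasp point. The pads swing forward as they close: fully open they stand 13 mm farther back than shut.
Start: joints at [1.146, 0.053, 1.613, -0, 1.476, -0.119], TCP at [0.188, 0.596, 0.231] pointing down, gripper open.
Joint ranges: [-3.01, 3.01], [-1.01, 2.22], [0.06, 2.58], [-1.02, 4.17], [0.09, 2.62], [-3.14, 3.14]. Speed limits (rad/s): [2.57, 2.57, 3.14, 3.14, 3.14, 3.14].

INTERFACE

Orientations are given as a rotation vector (axis times angle).
In Python, from station import ctrl gives the robot as it stands. The module is installed in compiled form; this text tells all that it offers.
- The arm moves only by the tool jog_arm, never from a script. Its argument "deltas" is a list of rows, each a list of 3 entries, a list of its own where there are three numbers: the closure, from -1 (fully open) to 1 (shut), then the shift along the world's x, y, z scaled (see below), then the turn, a rotation vector about the world's x, y, z scaled (see below). A call has 1 to 12 rows; each row is the pose to reach, as a shift and turn from the pose commanded when the call began, turning the shorter way round; what a row does not reach only later rows make up. The controller multiplies each number of a shift by 0.4 m and each number of a turn by 180 degrees. A row lasts 1/12 s, in which the tool goes at most 41.7 mm and 7.16 degrees, less where a joint would pass 70% of its speed; a pose out of reach is approached as far as the arm can. A call with a number of a shift or a turn outside -1 to 1 is refused whole. A call with a gripper value outside its range is refused whole. The fingers move at their own pace and stop on an object; "squeeze" is the grip in N (left out, the last holds). Time passes only in rows, so rows that repeat a pose let the fingers close. It gives the time, the measured TCP pose, the force, the opening and the grip force at its end, in the units of the state.
- ctrl.get_obs(): the state, without advancing time (a new reading comes with each control period).
- ctrl.get_image(name): name is "side" or "top"; returns the picture (480x640x3 uint8, red, green, blue); there is no depth.
- ctrl.get_calibration(name): a dict with "K" (3x3 intrinsics, pixels), "extrinsics" (4x4, takes a point from world to camera coordinates). Camera axes: x right, y down, z forward; pixel columns grow to the right and rows downward; lengths in m; the calibration is good to about 2 mm. A picture is of the moment at which its call begins. get_calibration takes no time and is no camera call.
- ctrl.finish_job(): hands the job in; it is judged then, once.
The state is a dict: "t": time; "q": joint angles; "dq": joint speeds; "effort": joint torques, N m; "tool_pos": TCP position; "tool_rot": TCP orientation; "contact_force": force on the tool from outside, world axes, zero at the start; "wrist_torque": the same for the moment, N m; "opening": finger opening in m; "grip_force": force on a finger pad.
Only numpy, scipy, OpenCV 4.12 (cv2) and the standard library are available. Lean on these libraries where they do the work, as an engineer would, in place of code of your own. Each camera call takes 0.05 s, during which the arm holds its last target. There are 200 camera calls.

## Working session

There is one attempt and no reset: what is moved stays moved. The work goes in short steps, Python scripts to look and compute and a tool call to move; the robot and the scene stay as the last step left them, time stands still between calls to the robot, and variables do not carry over. Pictures are saved under pics/ and viewed, at most 10 in all, crops included, and the job is handed in when it is done.

Besides the shell and the picture viewer there is one more tool, called after "Call:" by a JSON object that holds its "name" and its "arguments". jog_arm: Moves the arm, as the interface text tells. Its arguments: {"type":"object","properties":{"deltas":{"type":"array","items":{"type":"array"}},"squeeze":{"type":"number"}},"required":["deltas"]}

```bash
mkdir -p pics; python3 - <<'E'
from station import ctrl
import cv2,numpy as np
for n in("side","top"):
    cv2.imwrite(f"pics/{n}0.png",ctrl.get_image(n)[:,:,::-1]); c=ctrl.get_calibration(n); print(n,c["K"].round(1).tolist(),np.array(c["extrinsics"]).round(3).tolist())
o=ctrl.get_obs(); print(o["t"],o["tool_pos"],o["tool_rot"],o["opening"],ctrl.hold_point_z)
E
```

```text
side [[545.8, 0.0, 308.9], [0.0, 545.8, 233.4], [0.0, 0.0, 1.0]] [[0.907, -0.421, -0.004, -0.458], [-0.308, -0.656, -0.69, 0.289], [0.288, 0.627, -0.724, 1.077], [0.0, 0.0, 0.0, 1.0]]
top [[515.2, 0.0, 325.5], [0.0, 515.2, 241.8], [0.0, 0.0, 1.0]] [[0.001, -1.0, 0.003, 0.034], [-0.999, -0.001, -0.036, 0.54], [0.036, -0.003, -0.999, 1.351], [0.0, 0.0, 0.0, 1.0]]
0.1 [0.1879101  0.59548094 0.23014198] [-4.78334437e-01 -3.10444380e+00  2.90363597e-03] 0.08518369022999833 0.0187
```

View pics/side0.png

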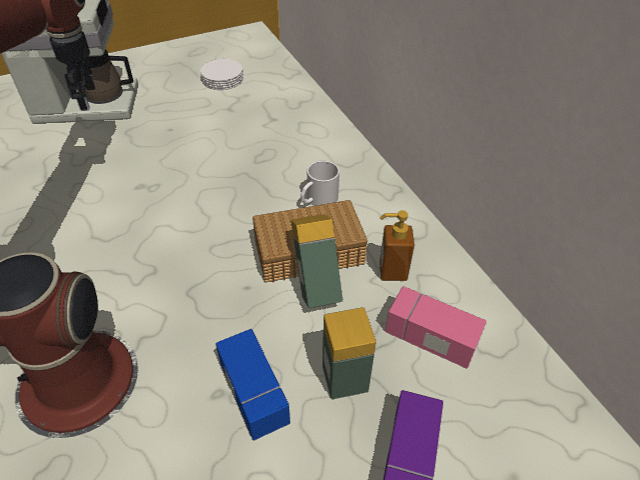

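View pics/top0.png

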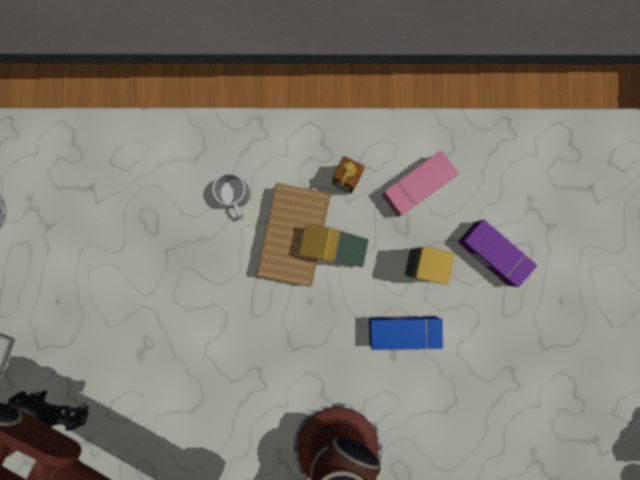

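The side view shows the leaning tin (lid at 315,230, foot about 322,303), the twin (348,350), basket, mug and bottle. In the top view the tin's lid is at (320,242) with its foot towards (365,250), the twin's top is at (435,265) and the basket is at (293,234).

```bash
cat > h.py <<'E'
from station import ctrl
import cv2,numpy as np
def cal(n):
    c=ctrl.get_calibration(n); return np.array(c["K"]),np.array(c["extrinsics"])
def ray(n,uv,z):
    K,E=cal(n); uv=np.atleast_2d(np.float64(uv)); R,t=E[:3,:3],E[:3,3]
    d=np.c_[uv,np.ones(len(uv))]@np.linalg.inv(K).T@R; o=-R.T@t
    return o+d*((z-o[2])/d[:,2])[:,None]
def proj(n,P):
    K,E=cal(n); p=(np.atleast_2d(P)@E[:3,:3].T+E[:3,3])@K.T; return p[:,:2]/p[:,2:]
def rects(im,lo,hi,amin=150):
    h=cv2.cvtColor(im,cv2.COLOR_RGB2HSV); m=cv2.inRange(h,np.array(lo),np.array(hi))
    m=cv2.morphologyEx(m,cv2.MORPH_OPEN,np.ones((3,3)))
    cs,_=cv2.findContours(m,0,1); return [cv2.minAreaRect(c) for c in cs if cv2.contourArea(c)>amin]
E
python3 - <<'E'
from h import *
im=cv2.imread("pics/top0.png")[:,:,::-1].copy(); h=cv2.cvtColor(im,cv2.COLOR_RGB2HSV)
for p in [(435,265),(413,262),(320,242),(350,250),(280,230)]: print(p,h[p[1],p[0]])
for r in rects(im,(15,130,150),(30,255,255)): print("brass",r,ray("top",cv2.boxPoints(r),.18).round(3).tolist())
for r in rects(im,(40,20,20),(100,255,110)): print("green",r,ray("top",cv2.boxPoints(r),.0).round(3).tolist())
for r in rects(im,(8,60,80),(20,255,255)): print("bask",r,ray("top",cv2.boxPoints(r),.085).round(3).tolist())
a=cv2.resize(im[140:310,200:480],None,fx=2.8,fy=2.8,interpolation=cv2.INTER_CUBIC)
cv2.imwrite("pics/c.png",a[:,:,::-1])
E
```

```text
(435, 265) [ 22 152 170]
(413, 262) [60 44 29]
(320, 242) [ 21 158 118]
(350, 250) [70 48 79]
(280, 230) [ 17 111 136]
brass ((435.0317077636719, 265.18536376953125), (30.311874389648438, 30.66109275817871), 12.094757080078125) [[0.453, -0.177, 0.18], [0.522, -0.192, 0.18], [0.507, -0.26, 0.18], [0.438, -0.245, 0.18]]
green ((351.0191955566406, 249.4038543701172), (28.82906723022461, 31.378578186035156), 11.309932708740234) [[0.487, 0.012, 0.0], [0.568, -0.005, 0.0], [0.553, -0.08, 0.0], [0.472, -0.063, 0.0]]
bask ((292.67535400390625, 234.23016357421875), (56.14329147338867, 96.4634017944336), 11.51383113861084) [[0.452, 0.208, 0.085], [0.688, 0.161, 0.085], [0.66, 0.023, 0.085], [0.424, 0.071, 0.085]]
bask ((348.5000305175781, 171.0), (25.043960571289062, 23.702320098876953), 26.56505012512207) [[0.702, 0.018, 0.085], [0.756, -0.009, 0.085], [0.727, -0.065, 0.085], [0.674, -0.038, 0.085]]
bask ((309.0, 89.5), (37.0, 618.0), 90.0) [[0.967, 0.854, 0.085], [0.97, -0.705, 0.085], [0.875, -0.704, 0.085], [0.873, 0.852, 0.085]]
```

View pics/c.png

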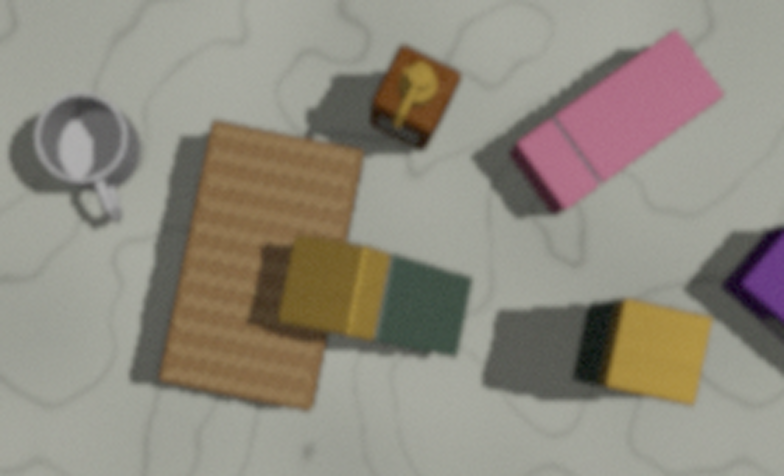

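The crop shows the leaning tin's far (+y) upper edge from crop (295,237) to (281,322). Its lower -y edge runs from (470,277) to (457,355). The space between the tin and the twin is free, and the basket lid behind the far edge is open.

```bash
python3 - <<'E'
from h import *
f=lambda p:[(200+x/2.8-.2,140+y/2.8-.2) for x,y in p]
tw=np.array([.480,-.2185,0]); d=np.array([.207,.978,0]); e=np.array([.978,-.207,0])
for nm,p,z in [("edge",[(295,237),(281,322)],.147),("-ytop",[(365,245),(348,336)],.191),("-ylow",[(470,277),(457,355)],.0436),("twtop",[(625,301),(712,317),(693,404),(606,387)],.18)]:
    P=ray("top",f(p),z); m=P.mean(0); print(nm,P.round(3).tolist(),m.round(4),"twin x,y",(m-tw)@e,(m-tw)@d, np.degrees(np.arctan2(*(P[0]-P[1])[[1,0]])))
for nm,p,z in [("mug",[(83,138)],.092),("disp",[(412,95)],.12)]: print(nm,ray("top",f(p),z))
o=ctrl.get_obs();print(cv2.Rodrigues(o["tool_rot"])[0].round(3).tolist())
E
```

```text
edge [[0.576, 0.083, 0.147], [0.504, 0.094, 0.147]] [0.54   0.0886 0.147 ] twin x,y -0.004853932579667902 0.31272226652988105 -9.225416141284423
-ytop [[0.567, 0.024, 0.191], [0.492, 0.038, 0.191]] [0.5293 0.0307 0.191 ] twin x,y -0.003383108562163055 0.2539658739437042 -10.5527965366699
-ylow [[0.547, -0.075, 0.044], [0.475, -0.062, 0.044]] [ 0.5107 -0.0685  0.0436] twin x,y -0.0009945051236575284 0.15302166074992207 -9.591269157220445
twtop [[0.521, -0.191, 0.18], [0.508, -0.263, 0.18], [0.436, -0.246, 0.18], [0.45, -0.175, 0.18]] [ 0.4789 -0.2186  0.18  ] twin x,y -0.0010556662730019984 -0.0003714507660972302 79.60395769862545
mug [[0.66794991 0.27326336 0.092     ]]
disp [[ 0.7019457  -0.01795925  0.12      ]]
[[-0.954, 0.301, -0.001], [0.301, 0.954, -0.002], [0.0, -0.002, -1.0]]
```

```bash
cat >> h.py <<'E'
from scipy.spatial.transform import Rotation as Ro
tw=np.array([.4795,-.2185,0]); d=np.array([.207,.978,0]); d/=np.linalg.norm(d); e=np.array([d[1],-d[0],0])
def goal(s): # two tool y signs, leaned 30 deg
    z=-.5*d-.866*np.array([0,0,1]); z/=np.linalg.norm(z); y=s*e
    return np.c_[np.cross(y,z),y,z]
def pos(x,y,z): return tw+e*x+d*y+np.array([0,0,z])
def delta(P,s=None):
    o=ctrl.get_obs(); v=(P-o["tool_pos"])/.4
    r=np.zeros(3) if s is None else (Ro.from_matrix(goal(s))*Ro.from_rotvec(o["tool_rot"]).inv()).as_rotvec()/np.pi
    return v.round(4).tolist(),r.round(4).tolist()
def where():
    o=ctrl.get_obs(); p=o["tool_pos"]-tw; print("t",round(o["t"],2),"twin-frame",(p@e).round(4),(p@d).round(4),p[2].round(4),"F",np.round(o["contact_force"],1),"q",np.round(o["q"],2))
E
python3 - <<'E'
from h import *
where()
for s in(1,-1): print(s,delta(pos(-.003,.37,.27),s))
E
```

```text
t 0.1 twin-frame -0.4538 0.736 0.2301 F [ 0.2 -0.2  0.1] q [ 1.15  0.05  1.61 -0.    1.48 -0.12]
1 ([0.9132, -1.1284, 0.0996], [-0.1573, -0.0925, -0.4573])
-1 ([0.9132, -1.1284, 0.0996], [-0.0937, 0.162, 0.5174])
```

Call:
{"name": "jog_arm", "arguments": {"deltas": [[0.4,[0.08,-0.09,0.1],[-0.01,-0.01,-0.03]],[0.4,[0.16,-0.18,0.1],[-0.024,-0.014,-0.07]],[0.4,[0.23,-0.27,0.1],[-0.036,-0.021,-0.105]],[0.4,[0.3,-0.36,0.1],[-0.048,-0.028,-0.14]],[0.4,[0.37,-0.45,0.1],[-0.06,-0.035,-0.175]],[0.4,[0.44,-0.54,0.1],[-0.072,-0.042,-0.21]],[0.4,[0.51,-0.63,0.1],[-0.084,-0.049,-0.245]],[0.4,[0.58,-0.72,0.1],[-0.096,-0.056,-0.28]],[0.4,[0.65,-0.8,0.1],[-0.108,-0.063,-0.315]],[0.4,[0.72,-0.88,0.1],[-0.12,-0.07,-0.35]],[0.4,[0.78,-0.96,0.1],[-0.135,-0.08,-0.39]],[0.4,[0.78,-0.96,0.1],[-0.135,-0.08,-0.39]]]}}

```text
t: 1.1
tool_pos: [0.4976, 0.2148, 0.2698]
tool_rot: [1.969, 1.995, -0.514]
contact_force: [-0.2, 0.0, -1.0]
opening: 0.0257
grip_force: 0.0
```

```bash
python3 - <<'E'
from h import *
where(); print(ctrl.get_obs()["opening"])
print(delta(pos(-.003,.37,.27),1))
E
```

```text
t 1.1 twin-frame -0.072 0.4277 0.2698 F [-0.2  0.  -1. ] q [ 0.47  0.02  1.63 -0.39  1.74  0.44]
0.02570262670687165
([0.139, -0.1768, 0.0005], [-0.0211, -0.0133, -0.0665])
```

Call:
{"name": "jog_arm", "arguments": {"deltas": [[0.4,[0.07,-0.09,0],[-0.01,-0.007,-0.033]],[0.4,[0.14,-0.177,0],[-0.021,-0.013,-0.066]],[0.4,[0.14,-0.177,0],[-0.021,-0.013,-0.066]],[0.4,[0.14,-0.177,-0.08],[-0.021,-0.013,-0.066]],[0.4,[0.14,-0.177,-0.16],[-0.021,-0.013,-0.066]],[0.4,[0.14,-0.177,-0.24],[-0.021,-0.013,-0.066]],[0.4,[0.14,-0.177,-0.32],[-0.021,-0.013,-0.066]],[0.4,[0.14,-0.177,-0.37],[-0.021,-0.013,-0.066]],[0.4,[0.14,-0.177,-0.37],[-0.021,-0.013,-0.066]],[0.4,[0.14,-0.177,-0.37],[-0.021,-0.013,-0.066]]]}}

```text
t: 1.93
tool_pos: [0.5515, 0.1453, 0.122]
tool_rot: [2.136, 1.742, -0.575]
contact_force: [-0.1, 0.9, 0.6]
opening: 0.0257
grip_force: 0.0
```

```bash
python3 - <<'E'
from h import *
where()
print(delta(pos(-.003,.37,.12),1),(d/.4).round(3))
ims=[ctrl.get_image(n)[s] for n,s in(("side",np.s_[120:400,200:500]),("top",np.s_[130:410,210:510]))]
cv2.imwrite("pics/pre.png",cv2.resize(np.hstack(ims)[:,:,::-1],(800,373),interpolation=cv2.INTER_AREA))
E
```

```text
t 1.93 twin-frame -0.0048 0.3708 0.122 F [-0.1  0.9  0.6] q [ 0.34  0.23  1.68 -0.44  1.53  0.62]
([0.0041, -0.0029, -0.0049], [-0.0003, -0.001, -0.0017]) [0.518 2.446 0.   ]
```

View pics/pre.png

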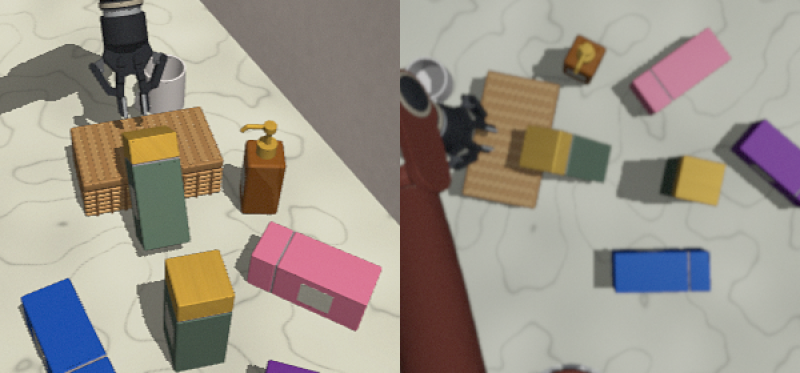

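The side view (left) shows the fingers behind the leaning tin, above the basket. In the top view (right) the fingertips at (487,139) line up with the middle of the tin's edge at (521,146) along the push direction. Next I push.

Call:
{"name": "jog_arm", "arguments": {"deltas": [[0.4,[-0.008,-0.037,0],[0,0,0]],[0.4,[-0.016,-0.074,0],[0,0,0]],[0.4,[-0.023,-0.11,0],[0,0,0]],[0.4,[-0.028,-0.135,0],[0,0,0]],[0.4,[-0.031,-0.147,0],[0,0,0]],[0.4,[-0.034,-0.159,0],[0,0,0]],[0.4,[-0.036,-0.171,0],[0,0,0]],[0.4,[-0.039,-0.183,0],[0,0,0]],[0.4,[-0.041,-0.195,0],[0,0,0]],[0.4,[-0.044,-0.207,0],[0,0,0]],[0.4,[-0.046,-0.219,0],[0,0,0]],[0.4,[-0.046,-0.219,0],[0,0,0]]]}}

```text
t: 3.03
tool_pos: [0.534, 0.0572, 0.1232]
tool_rot: [2.137, 1.74, -0.571]
contact_force: [-0.4, -0.1, 0.1]
opening: 0.0256
grip_force: 0.0
```

```bash
python3 - <<'E'
from h import *
where()
ims=[ctrl.get_image(n)[s] for n,s in(("side",np.s_[120:400,200:500]),("top",np.s_[130:410,210:510]))]
cv2.imwrite("pics/p1.png",cv2.resize(np.hstack(ims)[:,:,::-1],(800,373),interpolation=cv2.INTER_AREA))
E
```

```text
t 3.03 twin-frame -0.0037 0.281 0.1232 F [-0.4 -0.1  0.1] q [ 0.21  0.11  1.8  -0.48  1.47  0.52]
```

View pics/p1.png

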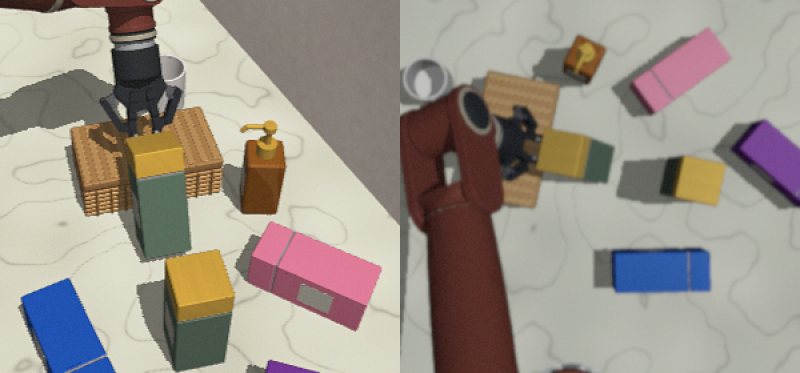

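The tin is partly up: its lid now spans x 540–590 in the top view, and the basket has not moved. I'll keep pushing slowly.

Call:
{"name": "jog_arm", "arguments": {"deltas": [[0.4,[-0.002,-0.008,0],[0,0,0]],[0.4,[-0.004,-0.016,0],[0,0,0]],[0.4,[-0.005,-0.024,0],[0,0,0]],[0.4,[-0.007,-0.032,0],[0,0,0]],[0.4,[-0.009,-0.04,0],[0,0,0]],[0.4,[-0.01,-0.048,0],[0,0,0]],[0.4,[-0.012,-0.056,0],[0,0,0]],[0.4,[-0.014,-0.064,0],[0,0,0]],[0.4,[-0.014,-0.064,0],[0,0,0]],[0.4,[-0.014,-0.064,0],[0,0,0]]]}}

```text
t: 3.97
tool_pos: [0.5286, 0.0321, 0.1233]
tool_rot: [2.137, 1.74, -0.57]
contact_force: [-0.1, 0.3, -0.3]
opening: 0.0257
grip_force: 0.0
```

```bash
python3 - <<'E'
from h import *
where()
ims=[ctrl.get_image(n) for n in("side","top")]
for r in rects(ims[1],(15,130,100),(30,255,255)): 
    p=ray("top",[r[0]],.18)[0]-tw; print("brass",r,(p@e).round(4),(p@d).round(4))
ims=[i[s] for i,s in zip(ims,(np.s_[120:400,200:500],np.s_[130:410,210:510]))]
cv2.imwrite("pics/p2.png",cv2.resize(np.hstack(ims)[:,:,::-1],(800,373),interpolation=cv2.INTER_AREA))
E
```

```text
t 3.97 twin-frame -0.0038 0.2553 0.1233 F [-0.1  0.3 -0.3] q [ 0.17  0.08  1.83 -0.49  1.45  0.49]
brass ((434.1538391113281, 265.23077392578125), (31.770814895629883, 30.98634910583496), 11.309932708740234) -0.0002 0.0022
brass ((353.5384521484375, 249.3076934814453), (31.378582000732422, 30.5941162109375), 11.309932708740234) -0.0029 0.1917
brass ((349.0, 171.0), (22.0, 16.0), 90.0) 0.1728 0.2394
```

View pics/p2.png

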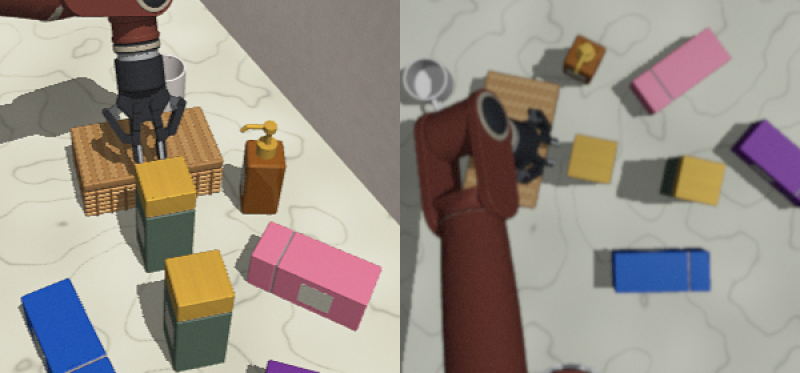

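The tin now stands upright at top-view (593,159), clear of the fingers. Its base corners in the side view are at crop (147,271) and (195,262). I'll cross-check its y position with those.

```bash
python3 - <<'E'
from h import *
im=ctrl.get_image("side")
f=lambda p:[(200+x*.75,120+y*.75) for x,y in p]
for nm,p,z in(("tin base",[(147,271),(195,262)],0),("twin base",[(176,370),(232,359)],0),("tin top far",[(136,166),(186,159)],.18),("tin top near",[(144,189),(195,181)],.18),("twin top far",[(165,259),(226,250)],.18),("basket -y lid edge ends",[(84,187),(222,164)],.085)):
    P=ray("side",f(p),z)-tw; print(nm,(P@e).round(4),(P@d).round(4))
print(delta(pos(-.003,.247,.123),1))
E
```

```text
tin base [-0.0356  0.044 ] [0.1399 0.1392]
twin base [-0.0334  0.0504] [-0.0356 -0.0374]
tin top far [-0.0368  0.0392] [0.2053 0.2021]
tin top near [-0.0352  0.0405] [0.1588 0.1569]
twin top far [-0.0354  0.0477] [0.0335 0.0291]
basket -y lid edge ends [-0.1111  0.1211] [0.2647 0.2622]
([-0.0026, -0.0215, -0.0008], [-0.0007, 0.0002, -0.0016])
```

```bash
cat >> h.py <<'E'
def tins():
    im=ctrl.get_image("top")
    for r in rects(im,(15,130,100),(30,255,255),400):
        p=ray("top",[r[0]],.18)[0]-tw; print("brass",r,(p@e).round(4),(p@d).round(4))
E
python3 - <<'E'
from h import *
tins();where()
E
```

```text
brass ((434.0416259765625, 265.3003234863281), (31.776071548461914, 31.001047134399414), 11.768289566040039) -0.0005 0.0024
brass ((354.0926513671875, 249.234130859375), (31.01030921936035, 30.870622634887695), 12.094757080078125) -0.0025 0.1905
t 4.17 twin-frame -0.0038 0.2557 0.1233 F [ 0.7  0.7 -0.1] q [ 0.17  0.08  1.83 -0.49  1.45  0.49]
```

```bash
python3 - <<'E'
from h import *
a=ctrl.get_image("side")[190:340,270:400]; b=ctrl.get_image("top")[190:340,275:405]
cv2.imwrite("pics/z.png",cv2.resize(np.hstack([a,b])[:,:,::-1],None,fx=3,fy=3,interpolation=cv2.INTER_CUBIC))
E
```

```text
(no output)
```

View pics/z.png

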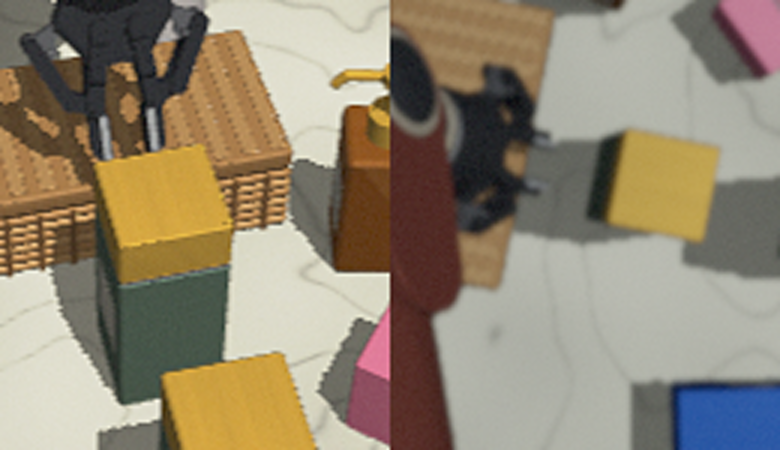

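The zoomed top view now shows the lid centre at about px (366,252), with the dark +y side visible. The tin was still settling in the previous pictures, so I'll measure again.

```bash
python3 - <<'E'
from h import *
tins();where();tins()
E
```

```text
brass ((434.064697265625, 265.45880126953125), (31.780315399169922, 31.021059036254883), 12.528807640075684) -0.0008 0.0023
brass ((365.57696533203125, 251.61538696289062), (32.35915756225586, 30.79022979736328), 11.309932708740234) -0.0024 0.1634
t 4.32 twin-frame -0.0038 0.2556 0.1233 F [ 0.5 -0.3 -0.5] q [ 0.17  0.08  1.83 -0.49  1.45  0.49]
brass ((434.1176452636719, 265.4705810546875), (31.88878059387207, 31.021059036254883), 12.52880573272705) -0.0008 0.0021
brass ((361.0384826660156, 250.8076934814453), (32.55527877807617, 30.594118118286133), 11.309932708740234) -0.0027 0.1741
```

The tin is still rocking, so I'll wait for it to settle.

Call:
{"name": "jog_arm", "arguments": {"deltas": [[0.4,[0,0,0],[0,0,0]],[0.4,[0,0,0],[0,0,0]],[0.4,[0,0,0],[0,0,0]],[0.4,[0,0,0],[0,0,0]],[0.4,[0,0,0],[0,0,0]],[0.4,[0,0,0],[0,0,0]],[0.4,[0,0,0],[0,0,0]],[0.4,[0,0,0],[0,0,0]],[0.4,[0,0,0],[0,0,0]],[0.4,[0,0,0],[0,0,0]],[0.4,[0,0,0],[0,0,0]],[0.4,[0,0,0],[0,0,0]]]}}

```text
t: 5.37
tool_pos: [0.5287, 0.0323, 0.1233]
tool_rot: [2.137, 1.741, -0.57]
contact_force: [-0.4, 0.5, 0.0]
opening: 0.0256
grip_force: 0.0
```

```bash
python3 - <<'E'
from h import *
tins();tins();tins();where()
print(delta(pos(-.003,.235,.123),1),delta(pos(-.003,.235,.055),1))
E
```

```text
brass ((434.11468505859375, 265.37274169921875), (31.736988067626953, 30.92975616455078), 12.26477336883545) -0.0006 0.0022
brass ((360.0961608886719, 250.5192413330078), (32.16304397583008, 30.79022979736328), 11.309932708740234) -0.0025 0.1763
brass ((434.0633850097656, 265.3707275390625), (31.708738327026367, 31.01030921936035), 12.094757080078125) -0.0006 0.0023
brass ((360.173095703125, 250.63462829589844), (32.359161376953125, 30.594118118286133), 11.309932708740234) -0.0027 0.1761
brass ((434.0706787109375, 265.3365783691406), (31.708738327026367, 31.08015251159668), 12.094757080078125) -0.0005 0.0023
brass ((360.19232177734375, 250.53848266601562), (32.359161376953125, 30.790233612060547), 11.309932708740234) -0.0025 0.1761
t 5.52 twin-frame -0.0038 0.2555 0.1233 F [-0.5  0.1  0.5] q [ 0.17  0.08  1.83 -0.49  1.45  0.49]
([-0.0087, -0.0507, -0.0008], [-0.0007, 0.0002, -0.0016]) ([-0.0087, -0.0507, -0.1708], [-0.0007, 0.0002, -0.0016])
```

The tin has settled at y = 0.175, leaving a 60 mm gap to the basket. I'll lower the fingers into it.

Call:
{"name": "jog_arm", "arguments": {"deltas": [[0.4,[-0.005,-0.03,0],[0,0,0]],[0.4,[-0.01,-0.058,0],[0,0,0]],[0.4,[-0.01,-0.058,0],[0,0,0]],[0.4,[-0.01,-0.058,-0.03],[0,0,0]],[0.4,[-0.01,-0.058,-0.06],[0,0,0]],[0.4,[-0.01,-0.058,-0.09],[0,0,0]],[0.4,[-0.01,-0.058,-0.12],[0,0,0]],[0.4,[-0.01,-0.058,-0.15],[0,0,0]],[0.4,[-0.01,-0.058,-0.17],[0,0,0]],[0.4,[-0.01,-0.058,-0.17],[0,0,0]]]}}

```text
t: 6.35
tool_pos: [0.5229, 0.009, 0.0523]
tool_rot: [2.137, 1.743, -0.576]
contact_force: [-0.5, 0.6, 0.2]
opening: 0.0256
grip_force: 0.0
```

```bash
python3 - <<'E'
from h import *
where();tins()
print(delta(pos(-.002,.14,.055),1))
E
```

```text
t 6.35 twin-frame -0.0047 0.2316 0.0523 F [-0.5  0.6  0.2] q [ 0.13  0.16  1.89 -0.51  1.32  0.51]
brass ((434.157958984375, 265.27349853515625), (31.779476165771484, 31.14218521118164), 12.26477336883545) -0.0003 0.0021
brass ((360.173095703125, 250.63462829589844), (32.359161376953125, 30.594118118286133), 11.309932708740234) -0.0027 0.1761
([-0.0429, -0.2255, 0.0034], [-0.0006, -0.0008, -0.0016])
```

Call:
{"name": "jog_arm", "arguments": {"deltas": [[0.4,[-0.002,-0.01,0],[0,0,0]],[0.4,[-0.004,-0.018,0],[0,0,0]],[0.4,[-0.005,-0.026,0],[0,0,0]],[0.4,[-0.006,-0.034,0],[0,0,0]],[0.4,[-0.008,-0.042,0],[0,0,0]],[0.4,[-0.009,-0.05,0],[0,0,0]],[0.4,[-0.011,-0.058,0],[0,0,0]],[0.4,[-0.012,-0.066,0],[0,0,0]],[0.4,[-0.014,-0.074,0],[0,0,0]],[0.4,[-0.015,-0.082,0],[0,0,0]],[0.4,[-0.017,-0.09,0],[0,0,0]],[0.4,[-0.017,-0.09,0],[0,0,0]]]}}

```text
t: 7.4
tool_pos: [0.5175, -0.0276, 0.0551]
tool_rot: [2.137, 1.74, -0.571]
contact_force: [-0.3, 0.6, -0.0]
opening: 0.0258
grip_force: 0.0
```

```bash
python3 - <<'E'
from h import *
where();tins()
print(delta(pos(-.002,.14,.055),1))
E
```

```text
t 7.4 twin-frame -0.0023 0.1946 0.0551 F [-0.3  0.6 -0. ] q [ 0.06  0.12  1.92 -0.52  1.29  0.47]
brass ((434.1048278808594, 265.3439025878906), (31.778581619262695, 31.08015251159668), 12.094757080078125) -0.0005 0.0022
brass ((370.51922607421875, 252.9038543701172), (32.359161376953125, 30.5941162109375), 11.309932708740234) -0.0029 0.1517
([-0.0272, -0.1342, -0.0001], [-0.0005, -0.0001, -0.0014])
```

The tin is sliding cleanly, upright and straight.

Call:
{"name": "jog_arm", "arguments": {"deltas": [[0.4,[-0.002,-0.01,0],[0,0,0]],[0.4,[-0.004,-0.022,0],[0,0,0]],[0.4,[-0.007,-0.034,0],[0,0,0]],[0.4,[-0.01,-0.047,0],[0,0,0]],[0.4,[-0.012,-0.06,0],[0,0,0]],[0.4,[-0.015,-0.073,0],[0,0,0]],[0.4,[-0.018,-0.086,0],[0,0,0]],[0.4,[-0.02,-0.099,0],[0,0,0]],[0.4,[-0.023,-0.112,0],[0,0,0]],[0.4,[-0.025,-0.122,0],[0,0,0]],[0.4,[-0.027,-0.13,0],[0,0,0]],[0.4,[-0.027,-0.13,0],[0,0,0]]]}}

```text
t: 8.45
tool_pos: [0.5069, -0.0796, 0.0554]
tool_rot: [2.137, 1.74, -0.571]
contact_force: [-0.5, 0.4, -0.0]
opening: 0.0258
grip_force: 0.0
```

```bash
python3 - <<'E'
from h import *
where();tins()
a=ctrl.get_image("side")[190:340,270:400]; b=ctrl.get_image("top")[190:340,325:455]
cv2.imwrite("pics/s.png",cv2.resize(np.hstack([a,b])[:,:,::-1],None,fx=3,fy=3,interpolation=cv2.INTER_CUBIC))
E
```

```text
t 8.45 twin-frame -0.002 0.1415 0.0554 F [-0.5  0.4 -0. ] q [-0.03  0.08  1.97 -0.55  1.24  0.39]
brass ((434.15386962890625, 265.23077392578125), (31.77081298828125, 30.98634910583496), 11.309932708740234) -0.0002 0.0022
brass ((393.576904296875, 257.6153869628906), (33.535858154296875, 30.79022979736328), 11.309932708740234) -0.0025 0.0974
```

View pics/s.png

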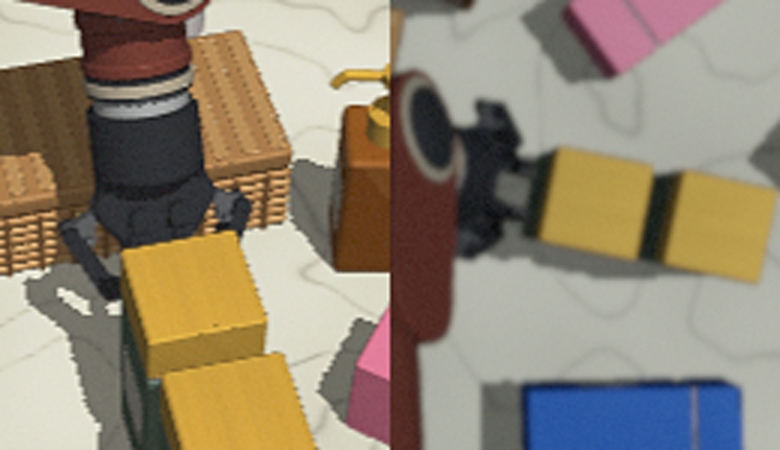

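Top view: the two lids, centred at (595,205) and (718,228), are in line, and the gap to close is about 20 mm. I'll push 12 mm further.

Call:
{"name": "jog_arm", "arguments": {"deltas": [[0.4,[-0.001,-0.006,0],[0,0,0]],[0.4,[-0.002,-0.012,0],[0,0,0]],[0.4,[-0.004,-0.018,0],[0,0,0]],[0.4,[-0.005,-0.024,0],[0,0,0]],[0.4,[-0.006,-0.029,0],[0,0,0]],[0.4,[-0.006,-0.029,0],[0,0,0]],[0.4,[-0.006,-0.029,0],[0,0,0]]]}}

```text
t: 9.18
tool_pos: [0.5045, -0.0909, 0.0553]
tool_rot: [2.137, 1.74, -0.571]
contact_force: [-0.3, 0.3, -0.4]
opening: 0.0252
grip_force: 0.0
```

```bash
python3 - <<'E'
from h import *
where();tins()
E
```

```text
t 9.18 twin-frame -0.0019 0.1301 0.0553 F [-0.3  0.3 -0.4] q [-0.05  0.08  1.97 -0.55  1.23  0.37]
brass ((434.1346435546875, 265.3269348144531), (31.770809173583984, 31.182464599609375), 11.309932708740234) -0.0005 0.0022
brass ((398.4038391113281, 258.48077392578125), (33.535858154296875, 30.98634910583496), 11.309932708740234) -0.0021 0.0861
```

The tin is now about 84 mm from the twin, within the 76–94 mm window. I'll back off, then raise the arm.

Call:
{"name": "jog_arm", "arguments": {"deltas": [[0.4,[0.006,0.03,0],[0,0,0]],[0.4,[0.016,0.075,0],[0,0,0]],[0.4,[0.026,0.12,0],[0,0,0]],[0.4,[0.026,0.12,0.05],[0,0,0]],[0.4,[0.026,0.12,0.13],[0,0,0]],[0.4,[0.026,0.12,0.21],[0,0,0]],[0.4,[0.026,0.12,0.29],[0,0,0]],[0.4,[0.026,0.12,0.37],[0,0,0]],[0.4,[0.026,0.12,0.45],[0,0,0]],[0.4,[0.026,0.12,0.5],[0,0,0]],[0.4,[0.026,0.12,0.5],[0,0,0]],[0.4,[0.026,0.12,0.5],[0,0,0]]]}}

```text
t: 10.23
tool_pos: [0.5158, -0.0418, 0.2566]
tool_rot: [2.137, 1.74, -0.566]
contact_force: [-0.3, -0.3, -0.6]
opening: 0.0257
grip_force: 0.0
```

```bash
python3 - <<'E'
from h import *
where();tins()
a=ctrl.get_image("side")[120:400,200:500]; b=ctrl.get_image("top")[130:410,210:510]
cv2.imwrite("pics/f.png",cv2.resize(np.hstack([a,b])[:,:,::-1],(800,373),interpolation=cv2.INTER_AREA))
E
```

```text
t 10.23 twin-frame -0.001 0.1804 0.2566 F [-0.3 -0.3 -0.6] q [ 0.04 -0.12  1.8  -0.5   1.59  0.26]
brass ((434.0764465332031, 265.4058837890625), (31.780315399169922, 30.912593841552734), 12.528807640075684) -0.0007 0.0023
brass ((398.3653869628906, 258.673095703125), (33.535858154296875, 30.986345291137695), 11.309932708740234) -0.0026 0.0861
```

View pics/f.png

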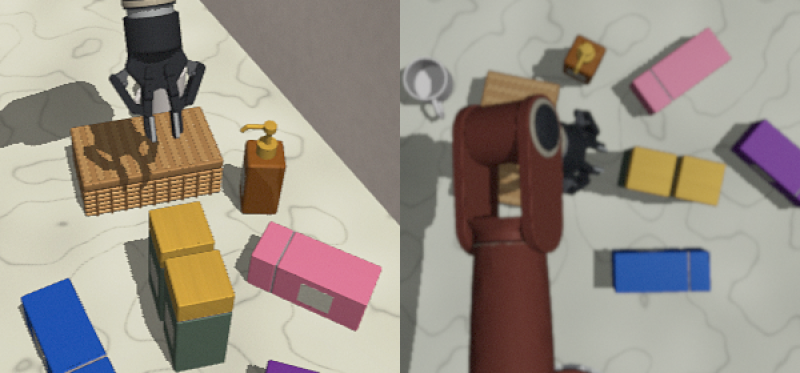

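Both tins stand in line, at top-view (650,172) and (698,180), with a gap of about 8 mm. The basket, bottle and mug have not moved, and the gripper is clear.

```bash
python3 -c "
from station import ctrl
print(ctrl.finish_job())"
```

```text
the job is handed in; nothing more can be done
None
```

I pushed the fallen tin upright and slid it to about 8 mm from the other tin, in line with it; nothing else moved visibly, and I handed the job in at about 10 s (no verdict was returned).

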